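Ready the belt tensioner and hold it back

ROBOT

A 6-joint arm with a two-finger parallel gripper is mounted at the origin on a cart in front of the work surface, level with it; the furniture and walls round the work are solid. World frame = base frame: x ahead of the robot, y to its left, z up, the work surface at z = 0. Lengths are in m, angles in rad, forces in N, time in s.
With the tool pointing down it reaches from about 0.275 to 0.75 m from the base axis. Payload 10.2 kg.
Tool frame: the origin (TCP) lies midway between the tips of the shut fingers; the grasp point (between the pads) lies arm.tcp_to_grasp behind it (arm.tcp_to_grasp is the distance from the TCP to the grasp point, in m); z points along the fingers, y is the line along which they close (so a half turn about z gives the same grasp; the last joint's range is limited). The gripper opens to 88 mm and grips with 3 to 60 N. Pads are 18 mm wide; open, the fingers measure 123 mm over their backs; the gripper's body (75 mm by 187 mm) begins 45 mm behind the grasp point.
Start: joints at [1.12, 0.313, 1.498, -0, 1.331, -0.223], TCP at [0.119, 0.511, 0.239] pointing down, gripper open.
Joint ranges: [-2.94, 2.94], [-0.97, 2.17], [0.19, 2.56], [-1.23, 4.37], [0.02, 3.11], [-2.88, 2.88]. Speed limits (rad/s): [2.39, 2.39, 3.01, 3.14, 3.14, 3.14].

INTERFACE

Orientations are given as a unit quaternion [x, y, z, w].
In Python, from bench import arm gives the robot as it stands. The module is installed in compiled form; this text tells all that it offers. Calls block until the motion is done:
- arm.movep(position, orientation): joint-space move of the TCP to a pose.
- arm.move_linear(position, vel=0.15, rot=None, f_stop=None): straight line of the TCP; rot=None keeps the orientation; vel is the mean speed in m/s. With f_stop (N) it stops when the force on the tool has changed by that much, and returns True; else False.
- arm.movej(angles): joint-space move.
- arm.open_gripper() and arm.close_gripper(f_grip=None): open the fingers fully, or close them until they stop; f_grip is the grip in N (None keeps the last).
- arm.hold(seconds).
- arm.solve_ik(position, orientation): joint angles nearest the present ones, or None.
- arm.get_image(name): name is "scene" or "top" or "wrist"; returns a dict with "image" (400x640x3 uint8, red, green, blue), "fx", "fy", "cx", "cy" (pixels), "T" (4x4, takes a point from camera to world coordinates); the wrist camera has in their place "T_tool_cam" (4x4, takes a point from camera to tool coordinates, whose origin is the TCP and whose axes are the flange's). Camera axes: x right, y up, looking along -z (the intrinsics and any distortion apply to the point x, -y, -z); pixel columns grow to the right and rows downward; lengths in m; the calibration is good to about 2 mm. A picture is of the moment at which its call begins: read the wrist's pose just before it. There is no depth.
A pose or a line that the arm cannot do raises arm.MotionError and nothing moves.
- arm.hand_in(): hands the job in; it is judged then, once.
Trained networks look in the newest picture that a camera, given by its name, has taken for a name from the list of things; names that differ only in an ending like _2 or _b are one class to them, and where a whole thing is asked for, a point or a joint stands for the part that bears it (a point fixed in the world has none). Each returns a list of dicts, best first, with "confidence" (0 to 1); they miss things now and then, are a little off and sometimes report something else, mostly with a low value. They report only what shows in the picture. A call takes as long as a camera call.
- arm.look_for(target, camera): "at" ([column, row] in pixels, amid what is visible of it).
Readings, each from a call of its own:
- arm.current_time_s(): time.
- arm.current_joint_positions(): joint angles.
- arm.current_joint_velocities(): joint speeds.
- arm.current_effort(): joint torques, N m.
- arm.current_tcp_pos(): TCP position.
- arm.current_ee_rot(): TCP orientation.
- arm.current_contact_force(): force on the tool from outside, world axes, zero at the start.
- arm.current_torque(): the same for the moment, N m.
- arm.current_grip_width(): finger opening in m.
- arm.current_grasp_force(): force on a finger pad.
Only numpy, scipy, OpenCV 4.12 (cv2) and the standard library are available. Lean on these libraries where they do the work, as an engineer would, in place of code of your own. Each camera call takes 0.05 s, during which the arm holds its last target. There are 200 camera calls.

TASK

Get the belt tensioner rig ready for a belt. First take the longer of the two guide pins out of the pin rack, stand it foot-down in the bore of the rig's idler block so that it sits fully home, and let go of it; then, with the fingers, push the sprung tensioner arm back by its post, past the ratchet click and on until it is nearly at its end stop. Finish while still holding the arm there against its spring (do not let it come back to rest on the pawl), and leave the shorter pin, the can, the ring gauge and the drive unit where they stand.

Things in the scene. Friction and masses are not known exactly. Their poses are not given: they have to be found in the camera images.
- tension_rig: fixed belt tensioner rig, grey base plate x -70..+95, y -140..+120 mm, 10 mm thick; origin on the bench, z up. +x points roughly away from the robot: 'back', the way the arm is pushed. The arm lies from its pivot (0, -30) towards +y; idler block at (73, 5); pawl slider at the -y end. Nothing on it stands over 50 mm but the post (92 mm) and a pin in the bore
- guide_bore (a point): centre of the mouth of the bore in the idler block (steel block 40 x 46 mm on the plate, top face 50 mm above the bench). Round vertical bore, 12 mm across with a 2 mm chamfer, 28 mm deep. Lies at (73, 5, 50) mm in the rig frame
- push_post (a point): on the axis of the upright push post, 70 mm above the bench; turns with the arm. Steel post, 14 mm diameter, bare from 49 to 92 mm above the bench, on top of the black idler roller (36 mm diameter, 26 to 46 mm above the bench) at the arm's free end. Moves on a level arc of 120 mm radius about swing_pivot
- swing_pivot (a point): point on the vertical pivot axis of the tensioner arm, 70 mm above the bench (fixed; at (0, -30) mm in the rig frame; axes as the rig's)
- tension_arm (a joint): arm angle, rad: 0 at rest (leaning 0.30 from rig +y to rig -x), 0.62 at the rubber end stop; grows as the post is pushed back, clockwise from above. The spring presses the post with about 6 N at rest, 10 N at full travel; the tooth adds a few N from 0.1 to 0.4. Past 0.41 the pawl has clicked in; let go, the arm then rests on it at 0.38 to 0.40
- pawl (a joint): travel of the sprung pawl slider, m: 0 when in; up to about 0.006 as the ratchet tooth pushes it out; drops back to 0 with the click
- pin_rack: grey block 40 (x) x 120 (y) x 30 mm, fixed, origin at the centre of its underside. Two round holes, 12 mm across and 16 mm deep, at y = +35 and -35 mm in its frame; a guide pin stands loosely in each (which one is which varies)
- long_pin: the longer guide pin: steel, shaft 10 mm diameter, 75 mm long over all, the top 14 mm is a head of 16 mm diameter; chamfered foot; 50 g or so. Origin at the centre of its foot, z along the pin to the head. In the rack its foot is 14 mm above the bench
- short_pin: the shorter guide pin: same shape, 55 mm long over all; stays in the rack. Origin at the centre of its foot
- spare_can: small plain can, 48 mm diameter, 34 mm high, loose bystander; origin at the centre of its underside
- ring_gauge: flat knurled steel ring, 70 mm diameter, 16 mm high, loose bystander; origin at the centre of its underside
- drive_unit: round drive unit with light cap and dark body, 56 x 52 x 64 mm, loose bystander; origin at the centre of its underside

How it is judged:
On the way, in this order (a step that is already met when the one before it is completed fails the run):
1. the long pin stands fully home in the idler block's bore, released (horizontal distance between long_pin and guide_bore below 0.004 m and z of long_pin in the frame of guide_bore below -0.024 m and angle between long_pin's own z axis and vertical below 0.15 rad and contact force between the fingers and long_pin below 0.05 N), for 0.2 s.
2. the tensioner arm has been pushed past the ratchet click and the pawl has dropped in behind its tooth (value of joint tension_arm above 0.43 rad and value of joint pawl below 0.002 m), for 0.1 s.
At the end, for the whole second after the job is handed in: fingers hold the arm still at 0.50 rad or more with over 3 N, pawl in (under 2 mm); the long pin is released in the bore, 24 mm deep or more, within 4 mm of its axis, tilted under 0.15 rad; the short pin is within 15 mm, can, ring and drive unit within 30 mm, of their starts (all of step 1 and value of joint tension_arm above 0.5 rad and value of joint pawl below 0.002 m and velocity of joint tension_arm between -0.1 and 0.1 rad/s and contact force between the fingers and tension_arm above 3 N and distance of short_pin from where it was at the start of the episode below 0.015 m and distance of each of spare_can, ring_gauge, drive_unit from where it was at the start of the episode below 0.03 m); the arm keeps its last pose, push and grip.
It fails at once if the short pin is pulled out or knocked away (distance of short_pin from where it was at the start of the episode above 0.015 m).
It fails at once if a bystander (can, ring gauge, drive unit) is pushed away (distance of any of spare_can, ring_gauge, drive_unit from where it was at the start of the episode above 0.03 m).
It also fails if it takes over 54 s, if anything falls off the work surface, if the arm or the gripper's body presses on something with over 40 N, if the wrist force passes 120 N, or if a joint passes its speed limit or range.

## Working session

There is one attempt and no reset: what is moved stays moved. The work goes in short steps, each a Python script; the robot and the scene stay as the last script left them, time stands still between calls to the robot, and variables do not carry over. Pictures are saved under pics/ and viewed, at most 10 in all, crops included, and the job is handed in when it is done.

```bash
mkdir -p pics; cat > h.py <<'E'
import numpy as np, cv2
from bench import arm
def save(im,n): cv2.imwrite('pics/'+n,im[:,:,::-1])
def proj(c,T,p):
    q=np.linalg.inv(T)@np.append(p,1); return np.array([c['cx']+c['fx']*q[0]/-q[2], c['cy']-c['fy']*q[1]/-q[2]])
def ray(c,T,px):
    d=T[:3,:3]@np.array([(px[0]-c['cx'])/c['fx'],-(px[1]-c['cy'])/c['fy'],-1]); return T[:3,3],d
def onz(c,T,px,z):
    o,d=ray(c,T,px); return o+d*(z-o[2])/d[2]
E
python3 - <<'E'
from h import *
ims=[]
for n in ['scene','top']:
    c=arm.get_image(n); print(n,{k:v for k,v in c.items() if k!='image'})
    save(c['image'],n+'0.png')
    for t in ['tension_rig','guide_bore','push_post','pawl','tension_arm','pin_rack','long_pin','short_pin','spare_can','ring_gauge','drive_unit']:
        r=arm.look_for(t,n); print(t,[(np.round(x['at'],1).tolist(),round(x['confidence'],2)) for x in r[:3]])
print(arm.tcp_to_grasp,arm.current_ee_rot(),arm.current_time_s())
E
```

```text
scene {'fx': 405.40459540014393, 'fy': 405.40459540014393, 'cx': 324.02099440410035, 'cy': 204.98354139662635, 'T': array([[ 0.5006165 ,  0.64665543, -0.57551705,  0.03799773],
       [-0.86565364,  0.37793684, -0.32834056, -0.2811282 ],
       [ 0.00518589,  0.66257113,  0.74898105,  0.7364252 ],
       [ 0.        ,  0.        ,  0.        ,  1.        ]])}
tension_rig [([397.1, 266.4], 0.6)]
guide_bore [([401.2, 271.7], 0.94), ([208.8, 201.2], 0.54)]
push_post [([396.1, 270.0], 0.98), ([309.7, 185.6], 0.69), ([440.0, 282.8], 0.67)]
pawl [([438.2, 282.8], 0.72)]
tension_arm []
pin_rack [([229.3, 225.9], 0.75), ([331.7, 158.8], 0.55)]
long_pin [([212.0, 206.6], 0.52)]
short_pin [([240.0, 223.1], 0.48)]
spare_can []
ring_gauge [([312.9, 196.6], 0.97), ([395.8, 267.8], 0.59)]
drive_unit [([329.4, 157.6], 0.74)]
top {'fx': 505.86070458545726, 'fy': 505.86070458545726, 'cx': 323.11785800036364, 'cy': 198.4891425618172, 'T': array([[ 2.06117388e-02,  9.93397255e-01, -1.12858541e-01,
         4.30092443e-01],
       [-9.99776536e-01,  2.10097540e-02,  2.33831778e-03,
        -6.29633526e-04],
       [ 4.69400865e-03,  1.12785124e-01,  9.93608314e-01,
         1.36585219e+00],
       [ 0.00000000e+00,  0.00000000e+00,  0.00000000e+00,
         1.00000000e+00]])}
tension_rig [([386.3, 225.7], 0.79)]
guide_bore [([389.0, 224.0], 0.69)]
push_post [([393.7, 233.3], 0.69), ([290.9, 191.7], 0.24)]
pawl [([292.7, 151.1], 0.16)]
tension_arm [([388.8, 227.3], 0.72)]
pin_rack [([249.7, 256.4], 0.59)]
long_pin [([230.8, 255.6], 0.6)]
short_pin []
spare_can [([258.6, 165.2], 0.66)]
ring_gauge [([286.9, 191.9], 0.85), ([291.7, 150.2], 0.16)]
drive_unit [([292.8, 149.5], 0.65), ([390.0, 223.3], 0.63)]
0.0187 [ 1.13633187e-01  9.93522772e-01 -2.12313053e-05 -9.35717475e-06] 1.2
```

View pics/top0.png

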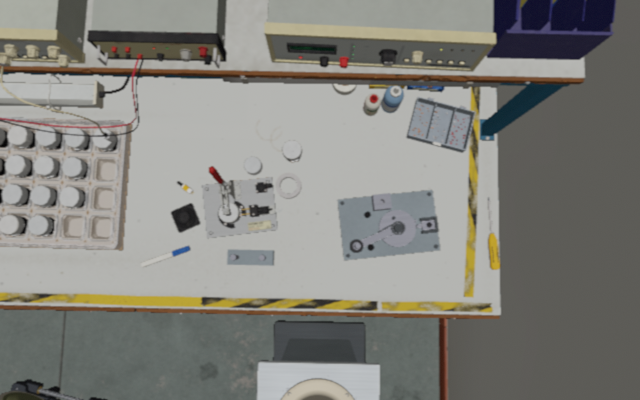

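View pics/scene0.png

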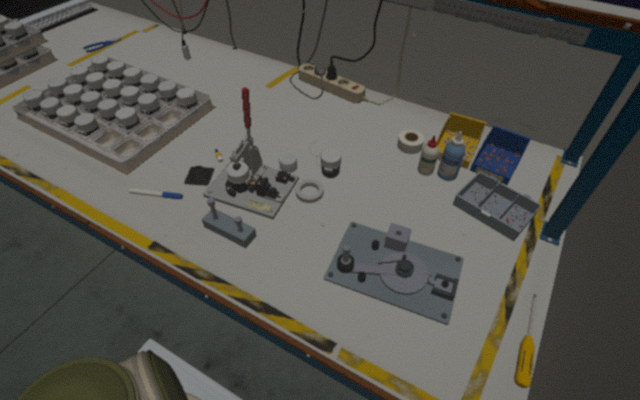

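Top view: the rig is at about (390,225), with its post at (356,246), pivot at (398,228) and idler block at (381,202). The rack is at (250,257). In the scene view the left pin at (212,200) looks taller, so the long pin is on the +y side. A toggle clamp stands behind the rack. Next I'll take wrist views.

```bash
cat >> h.py <<'E'
from scipy.spatial.transform import Rotation as R
def down(yaw):  # tool z down, tool y axis at angle yaw in world xy
    y=np.array([np.cos(yaw),np.sin(yaw),0]); z=np.array([0,0,-1.]); x=np.cross(y,z)
    return R.from_matrix(np.c_[x,y,z]).as_quat()
def wrist(n=None):
    T=np.eye(4); T[:3,:3]=R.from_quat(arm.current_ee_rot()).as_matrix(); T[:3,3]=arm.current_tcp_pos()
    c=arm.get_image('wrist'); c['T']=T@c['T_tool_cam']
    if n: save(c['image'],n)
    return c
E
python3 - <<'E'
from h import *
import pickle
c=arm.get_image('top')
rack=onz(c,c['T'],(250,256.5),.03); L=onz(c,c['T'],(235,256.5),.05)
print('rack',rack,'L',L)
for px,z in [((340,199),.01),((434,193),.01),((438,251),.01),((345,259),.01),((398,228),.05),((356,246),.09),((381,202),.05)]: print(px,onz(c,c['T'],px,z))
s=arm.get_image('scene')
for px in [(212,200),(240,222)]:
    o,d=ray(s,s['T'],px); print('scene pin top z at x=rack:', o+d*(rack[0]-o[0])/d[0])
pics={}
for k,(p) in {'rack':rack,'rig':onz(c,c['T'],(388,226),.05)}.items():
    q=down(np.pi/2) ; q0=np.array(arm.current_ee_rot())
    # choose yaw variant nearest
    best=None
    for yaw in (np.pi/2,-np.pi/2):
        try:
            j=arm.solve_ik([p[0]-.06,p[1],.32],down(yaw))
            if j is not None:
                e=np.abs(np.array(j)-arm.current_joint_positions()).max()
                if best is None or e<best[0]: best=(e,yaw)
        except Exception as ex: print(ex)
    print(k,best)
    arm.movep([p[0]-.06,p[1],.32],down(best[1]))
    w=wrist('w_'+k+'.png'); pickle.dump(w,open(k+'.pkl','wb'))
    print(np.round(w['T'],3).tolist(),w['fx'],w['cx'],w['cy'],w['T_tool_cam'].round(3).tolist(),[x for x in w if x not in('image','T')])
    for t in ['tension_rig','guide_bore','push_post','swing_pivot','pawl','pin_rack','long_pin','short_pin']:
        r=arm.look_for(t,'wrist'); print(t,[(np.round(x['at'],1).tolist(),round(x['confidence'],2),onz(w,w['T'],x['at'],.05).round(3).tolist()) for x in r[:3]])
print(arm.current_time_s())
E
```

```text
rack [0.42473289 0.18473265 0.03      ] L [0.4240155  0.22065672 0.05      ]
(340, 199) [ 0.5836726  -0.04938139  0.01      ]
(434, 193) [ 0.60536817 -0.30323643  0.01      ]
(438, 251) [ 0.44956101 -0.31327669  0.01      ]
(345, 259) [ 0.42325238 -0.06539819  0.01      ]
(398, 228) [ 0.50639391 -0.20016143  0.05      ]
(356, 246) [ 0.45665129 -0.0887023   0.09      ]
(381, 202) [ 0.57351024 -0.1553797   0.05      ]
scene pin top z at x=rack: [0.42473289 0.21598527 0.0915406 ]
scene pin top z at x=rack: [0.42473289 0.1467187  0.05982932]
rack (np.float64(1.1669999830323308), 1.5707963267948966)
[[-0.001, -0.965, -0.262, 0.298], [1.0, -0.001, -0.001, 0.185], [0.0, -0.262, 0.965, 0.465], [0.0, 0.0, 0.0, 1.0]] 307.1456893218532 321.8164746857927 197.30219851040127 [[0.0, 0.965, 0.263, 0.067], [1.0, -0.0, -0.0, 0.0], [-0.0, 0.263, -0.965, -0.145], [0.0, 0.0, 0.0, 1.0]] ['fx', 'fy', 'cx', 'cy', 'T_tool_cam']
tension_rig [([113.8, 228.6], 0.89, [0.457, -0.114, 0.05])]
guide_bore [([116.7, 226.4], 0.92, [0.454, -0.109, 0.05])]
push_post [([100.3, 232.2], 0.63, [0.463, -0.134, 0.05]), ([115.
[... 684 characters left out ...]
.0, 0.0], [-0.0, 0.263, -0.965, -0.145], [0.0, 0.0, 0.0, 1.0]] ['fx', 'fy', 'cx', 'cy', 'T_tool_cam']
tension_rig [([318.6, 202.7], 0.93, [0.505, -0.177, 0.05])]
guide_bore [([319.3, 200.9], 0.6, [0.503, -0.176, 0.05])]
push_post [([311.4, 192.0], 0.82, [0.49, -0.187, 0.05])]
swing_pivot [([320.2, 201.8], 0.93, [0.504, -0.175, 0.05])]
pawl [([252.7, 204.1], 0.57, [0.508, -0.27, 0.05])]
pin_rack [([568.0, 138.2], 0.8, [0.416, 0.155, 0.05]), ([318.8, 201.2], 0.19, [0.503, -0.177, 0.05])]
long_pin [([619.5, 145.1], 0.7, [0.425, 0.226, 0.05]), ([321.3, 201.5], 0.28, [0.504, -0.174, 0.05])]
short_pin [([565.3, 145.4], 0.85, [0.425, 0.153, 0.05]), ([621.7, 147.7], 0.71, [0.428, 0.23, 0.05])]
5.125
```

View pics/w_rack.png

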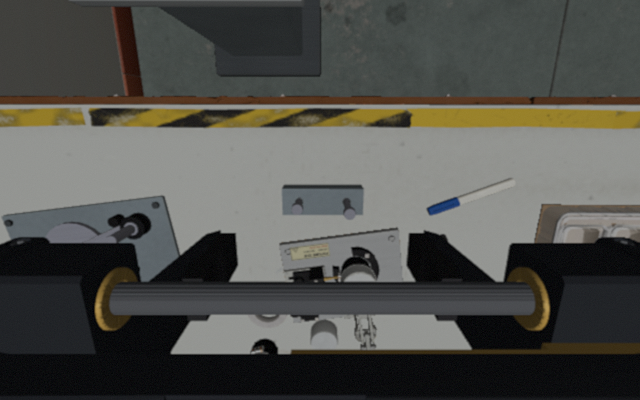

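View pics/w_rig.png

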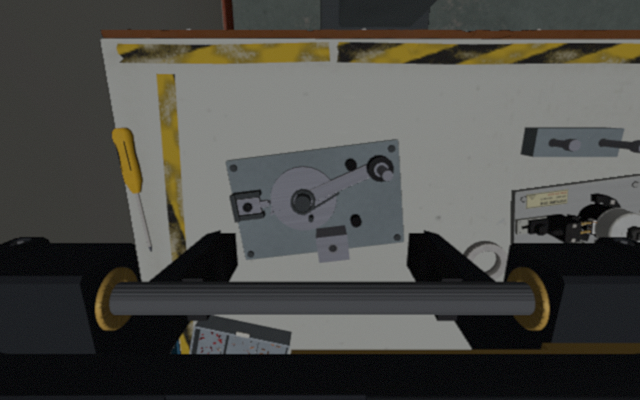

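The wrist rig view shows the plate, the post at about (380,168), the pivot at (302,202) and the bore at (332,247). The rack pins are at (297,205) and (350,210) in the other picture. I'll enlarge both to get exact pixels.

```bash
python3 - <<'E'
from h import *
a=cv2.imread('pics/w_rig.png')[130:270,220:420]; b=cv2.imread('pics/w_rack.png')[178:223,270:380]
A=np.zeros((600,800,3),np.uint8); A[:420,:600]=cv2.resize(a,None,fx=3,fy=3,interpolation=cv2.INTER_CUBIC)
B=cv2.resize(b,None,fx=4,fy=4,interpolation=cv2.INTER_CUBIC); A[420:600,:440]=B
cv2.imwrite('pics/crop1.png',A)
s=arm.get_image('scene');t=arm.get_image('top')
def tri(ps,pt):
    M=np.zeros((3,3));v=np.zeros(3)
    for c,p in((s,ps),(t,pt)):
        o,d=ray(c,c['T'],p); d/=np.linalg.norm(d); P=np.eye(3)-np.outer(d,d); M+=P; v+=P@o
    return np.linalg.solve(M,v).round(3)
print('handle',tri((245,92),(211,170)),'cap',tri((237,170),(228,210)))
E
```

```text
handle [0.618 0.25  0.238] cap [0.541 0.241 0.073]
```

View pics/crop1.png

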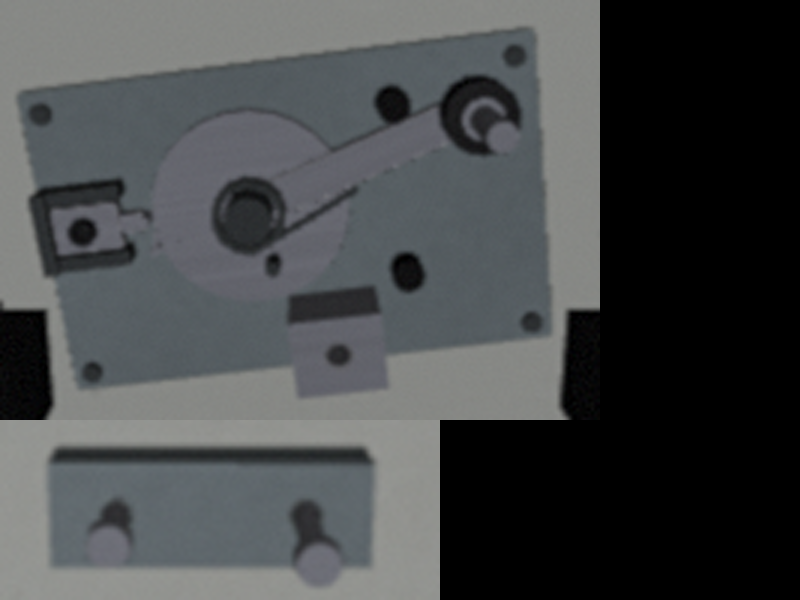

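The crop shows sharp plate corners, the bore mouth at (339,355) and the post top at (503,137), all in crop pixels. In the rack the right-hand (+y) pin is clearly the longer one, with its head at (319,564).

```bash
python3 - <<'E'
from h import *
import pickle
g=pickle.load(open('rig.pkl','rb'));k=pickle.load(open('rack.pkl','rb'))
f=lambda p:((p[0]+.5)/3-.5+220,(p[1]+.5)/3-.5+130)
W=np.array([onz(g,g['T'],f(p),z)[:2] for p,z in [((17,92),.01),((533,28),.01),((552,334),.01),((78,388),.01),((339,355),.05)]])
L=np.array([(-70,-140),(-70,120),(95,120),(95,-140),(73,5)])/1e3
def fit(L,W):
    l=L-L.mean(0);w=W-W.mean(0); a=np.arctan2((l[:,0]*w[:,1]-l[:,1]*w[:,0]).sum(),(l*w).sum())
    Q=np.array([[np.cos(a),-np.sin(a)],[np.sin(a),np.cos(a)]]); return a,Q,W.mean(0)-Q@L.mean(0)
a,Q,t=fit(L,W); print('rig yaw',a,'t',t,'res mm',((L@Q.T+t-W)*1e3).round(1).tolist())
bore=Q@np.array([.073,.005])+t
th=.3; post=Q@np.array([-.12*np.sin(th),-.03+.12*np.cos(th)])+t
print('bore',bore,'raw',W[4],'post',post,'meas',onz(g,g['T'],f((503,137)),.092))
pin=onz(k,k['T'],((319.5)/4-.5+270,144.5/4-.5+178),.089); print('pin',pin)
pickle.dump((a,Q,t),open('rigpose.pkl','wb'))
yaw=np.pi/2-np.radians(-25) # -y finger towards +x? 
yaw=np.pi/2+np.radians(25)
arm.movep([pin[0],pin[1],.135],down(yaw))
w=wrist('w_pin.png')
print(proj(w,w['T'],pin),proj(w,w['T'],[*pin[:2],.03]))
for n in ['long_pin','short_pin']: print(arm.look_for(n,'wrist'))
pickle.dump(w,open('pin.pkl','wb')); print(arm.current_time_s(),arm.current_joint_positions())
E
```

```text
rig yaw 0.12455102258852059 t [ 0.50254915 -0.17089795] res mm [[-1.1, -2.2], [-1.8, 2.1], [1.3, 1.9], [1.8, -1.7], [-0.2, -0.1]]
bore [ 0.57436251 -0.15686794] raw [ 0.57452964 -0.15679857] post [ 0.45684662 -0.0913187 ] meas [ 0.45783408 -0.09197015  0.092     ]
pin [0.42176251 0.22105038 0.089     ]
[323.05563532 218.17241597] [322.77185897 195.12942894]
[{'at': [323.7, 214.9], 'confidence': 0.84}, {'at': [233.4, 169.3], 'confidence': 0.2}]
[{'at': [234.3, 165.8], 'confidence': 0.68}]
6.9833 [ 2.34583879e-01  3.21223612e-01  1.77955649e+00 -5.32577198e-05
  1.04016252e+00 -1.77123179e+00]
```

View pics/w_pin.png

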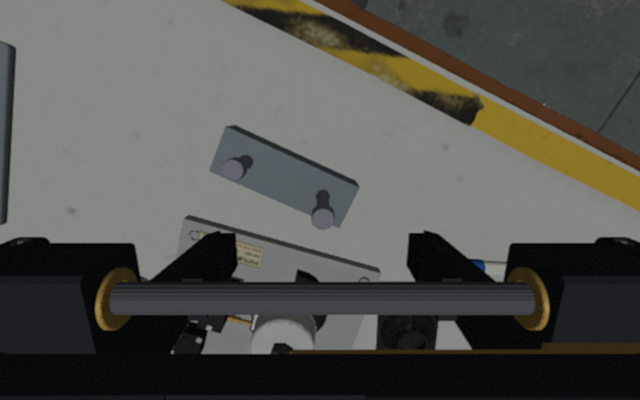

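The long pin's head is at (322,217), within 1 px of the prediction at (323,218). I'll grasp it and take it to above the bore.

```bash
python3 - <<'E'
from h import *
import pickle
a,Q,t=pickle.load(open('rigpose.pkl','rb'))
w=pickle.load(open('pin.pkl','rb')); p=onz(w,w['T'],(322.3,217.3),.089); print(p)
p=(p+np.array([.42176,.22105,.089]))/2
print(arm.move_linear([p[0],p[1],.0633],vel=.1,f_stop=8), arm.current_tcp_pos())
arm.close_gripper(25); print(arm.current_grip_width(),arm.current_grasp_force())
print(arm.move_linear([p[0],p[1],.19],vel=.1,f_stop=20),arm.current_grip_width(),arm.current_grasp_force())
b=Q@np.array([.073,.005])+t
yaw=np.pi/2+a
arm.movep([b[0],b[1],.19],down(yaw))
arm.move_linear([b[0],b[1],.125],vel=.1)
w=wrist('w_bore.png'); print('bore',proj(w,w['T'],[*b,.05]),'foot',proj(w,w['T'],[*b,.125-.0493]))
for n in ['guide_bore','long_pin','push_post']: print(arm.look_for(n,'wrist')[:2])
pickle.dump(w,open('bore.pkl','wb')); print(arm.current_time_s(),arm.current_joint_positions(),arm.current_grip_width(),arm.current_contact_force())
E
```

```text
[0.42142306 0.220344   0.089     ]
False [0.42192872 0.22076614 0.06377326]
0.01392617511959681 25.000066123902798
False 0.014330168497746324 25.000133402645588
bore [321.76475427 205.43308879] foot [321.74693991 216.54192103]
[{'at': [302.8, 109.2], 'confidence': 0.79}]
[{'at': [319.8, 259.4], 'confidence': 0.56}]
[{'at': [296.2, 84.8], 'confidence': 0.65}]
12.8917 [-4.63173213e-01  5.69633262e-01  1.42038301e+00  2.94282900e-06
  1.15049767e+00 -2.15857819e+00] 0.01432106046038464 [-0.32363136  0.95119166 -0.53157915]
```

View pics/w_bore.png

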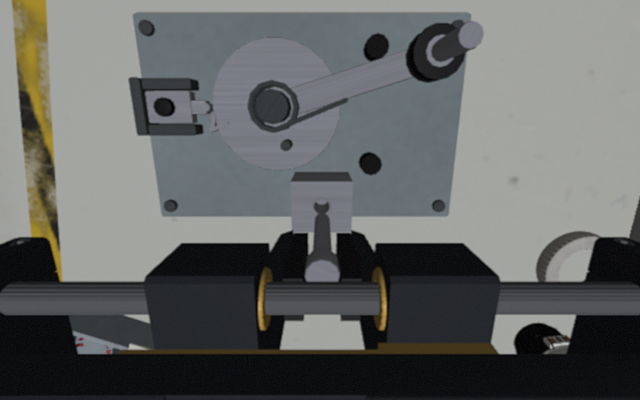

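The held pin spans from its head at (322,262) down to the bore mouth at about (321,205). I'll zoom in to check the foot against the bore.

```bash
python3 - <<'E'
from h import *
import pickle
w=pickle.load(open('bore.pkl','rb'))
c=w['image'][165:290,280:365,::-1]; c=cv2.convertScaleAbs(c,alpha=1.5)
cv2.imwrite('pics/crop2.png',cv2.resize(c,None,fx=4.8,fy=4.8,interpolation=cv2.INTER_CUBIC))
b=[.57436,-.15687]
for z in (.137,.151): print(z,proj(w,w['T'],[*b,z]))
a,Q,t=pickle.load(open('rigpose.pkl','rb'))
for l in [(53,-18),(53,28),(93,-18),(93,28)]: print(l,proj(w,w['T'],[*(Q@np.array(l)/1e3+t),.05]))
th=.3; post=Q@np.array([-.12*np.sin(th),-.03+.12*np.cos(th)])+t; print('posttop',proj(w,w['T'],[*post,.092]))
E
```

```text
0.137 [321.67645698 258.22839447]
0.151 [321.65246986 272.95613894]
(53, -18) [290.37704487 179.27290119]
(53, 28) [353.17280381 179.30112676]
(93, -18) [291.76399288 230.39416625]
(93, 28) [351.74832215 230.42299012]
posttop [473.5974288   30.67603951]
```

View pics/crop2.png

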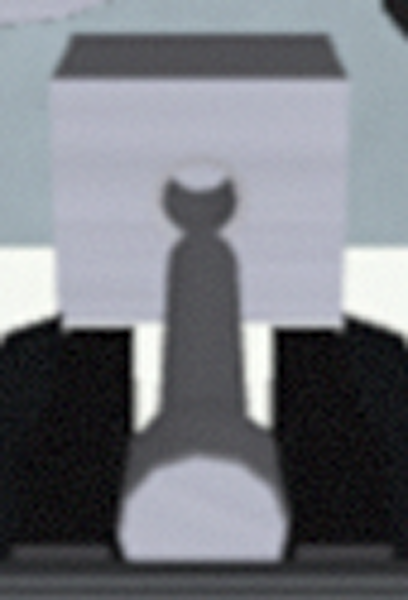

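The pin foot and the bore agree lengthwise, and the pin is about 0.5 mm towards rig +y. I'll correct that and insert.

```bash
python3 - <<'E'
from h import *
import pickle
a,Q,t=pickle.load(open('rigpose.pkl','rb'))
b=Q@np.array([.0732,.0045])+t
arm.move_linear([*b,.125],vel=.05)
s=arm.move_linear([*b,.0705],vel=.04,f_stop=12)
print(s,arm.current_tcp_pos(),arm.current_contact_force(),arm.current_grip_width(),arm.current_time_s())
E
```

```text
False [ 0.57501912 -0.15753699  0.07116007] [-1.71929604 -0.24278356  5.33610043] 0.014381159888675015 14.65
```

```bash
python3 - <<'E'
from h import *
import pickle
a,Q,t=pickle.load(open('rigpose.pkl','rb'))
arm.open_gripper()
p=arm.current_tcp_pos(); arm.move_linear([p[0],p[1],.15],vel=.15)
b=Q@np.array([.073,.005])+t
arm.move_linear([*(Q@np.array([-.02,.03])+t),.24],vel=.2)
w=wrist('w_after.png'); pickle.dump(w,open('after.pkl','wb'))
for z in(.05,.097): print(z,proj(w,w['T'],[*b,z]))
for th in (.3,):
    post=Q@np.array([-.12*np.sin(th),-.03+.12*np.cos(th)])+t; print('posttop',proj(w,w['T'],[*post,.092]))
print(arm.current_time_s())
E
```

```text
0.05 [300.39621085 253.4338167 ]
0.097 [297.40307376 273.27828047]
posttop [378.33029058 169.02680749]
17.35
```

View pics/w_after.png

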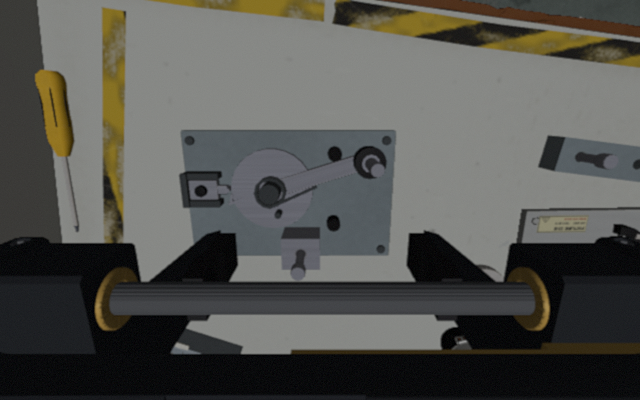

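The released pin's head is at (297,272), where a fully home pin should project (297,273). The post top at (376,169) agrees with the model. Next I'll shut the fingers, touch the post and push along its arc.

```bash
python3 - <<'E'
from h import *
import pickle
a,Q,t=pickle.load(open('rigpose.pkl','rb'))
W=lambda l,z:[*(Q@np.array(l)+t),z]
P=lambda q:np.array([-.12*np.sin(.3-q),-.03+.12*np.cos(.3-q)])
z=.060
arm.close_gripper(20)
arm.movep(W([-.078,P(0)[1]],.15),down(np.pi/2+a))
arm.move_linear(W([-.078,P(0)[1]],z),vel=.12,f_stop=10)
f0=np.array(arm.current_contact_force())
s=arm.move_linear(W([-.040,P(0)[1]],z),vel=.03,f_stop=3)
c=Q.T@(np.array(arm.current_tcp_pos())[:2]-t); off=c-P(0)
print(s,'offset mm',off*1e3,arm.current_contact_force()-f0,arm.current_time_s())
pickle.dump((off,f0),open('off.pkl','wb'))
if s and abs(off[0]+.016)<.006:
    for q in np.linspace(.08,.48,6):
        arm.move_linear(W(P(q)+[off[0],0],z),vel=.06)
        c=Q.T@(np.array(arm.current_tcp_pos())[:2]-t); F=np.array(arm.current_contact_force())-f0
        print(round(q,2),(c*1e3).round(1),(Q.T@F[:2]).round(1),F[2].round(1))
print(arm.current_time_s())
E
```

```text
True offset mm [-14.82937611   0.27637723] [-5.69472991 -2.26890836  2.8165797 ] 21.0
0.08 [-41.9  87.6] [-6.9  1.3] 2.6
0.16 [-32.8  89.8] [-8.4  4.1] 3.2
0.24 [-23.5  91.2] [-8.4  5.7] 3.4
0.32 [-15.1  91.7] [-10.1   6.4] 1.4
0.4 [-4.1 90.5] [-5.2  4.1] -2.5
0.48 [ 4.8 89.6] [-10.2   6.8] 1.0
22.85
```

```bash
python3 - <<'E'
from h import *
import pickle
a,Q,t=pickle.load(open('rigpose.pkl','rb'));off,f0=pickle.load(open('off.pkl','rb'))
P=lambda q:np.array([-.12*np.sin(.3-q),-.03+.12*np.cos(.3-q)])
for q in (.53,.575):
    arm.move_linear([*(Q@(P(q)+[off[0],0])+t),.06],vel=.05)
    c=Q.T@(np.array(arm.current_tcp_pos())[:2]-t); F=np.array(arm.current_contact_force())-f0
    print(q,(c*1e3).round(1),'est',.3+np.arcsin((c[0]-off[0])/.12),(Q.T@F[:2]).round(1))
arm.hold(.5)
c=Q.T@(np.array(arm.current_tcp_pos())[:2]-t); F=np.array(arm.current_contact_force())-f0
print((c*1e3).round(1),'est',.3+np.arcsin((c[0]-off[0])/.12),(Q.T@F[:2]).round(1))
w=wrist('w_end.png')
for n in('top','scene'): save(arm.get_image(n)['image'],n+'_end.png')
for q in (.4,.5,.55,.6): print(q,proj(w,w['T'],[*(Q@P(q)+t),.092]).round(1))
x=np.zeros((600,800,3),np.uint8); A=cv2.imread('pics/w_end.png'); x[:400,:640]=A
B=cv2.imread('pics/top_end.png')[180:270,325:450]; x[400:,:278]=cv2.resize(B,(278,200)); 
C=cv2.imread('pics/scene_end.png')[120:320,180:480]; x[400:,300:600]=C
cv2.imwrite('pics/end.png',x); print(arm.current_time_s())
E
```

```text
0.53 [10.5 88.4] est 0.5129101248963274 [-9.9  6. ]
0.575 [15.7 87.2] est 0.5570982868181604 [-9.1  6.9]
[15.5 87.2] est 0.555818704811442 [-10.2   5.7]
0.4 [327.3 274.8]
0.5 [322.8 300.6]
0.55 [319.6 312.9]
0.6 [315.8 324.7]
24.025
```

View pics/end.png

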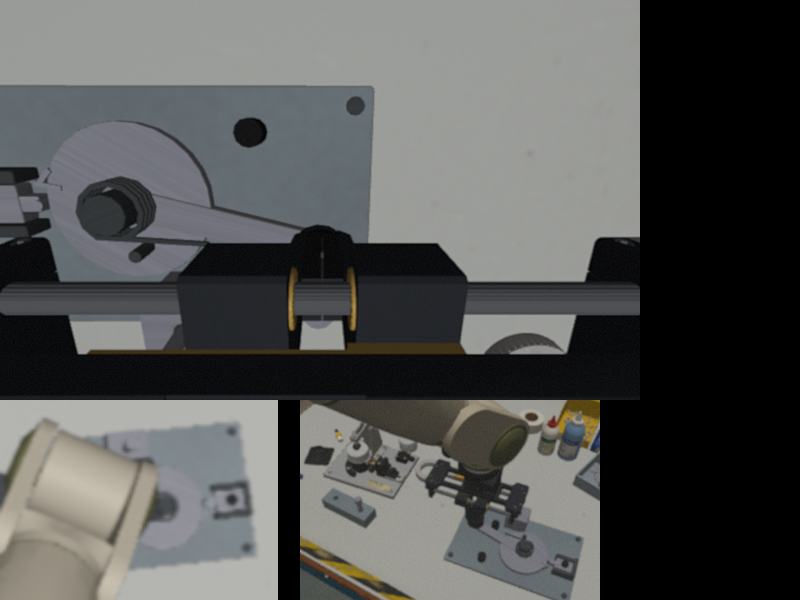

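The arm line in the wrist picture, (212,207) to (315,232), leans about 0.24 rad past rig +y. That matches the 0.556 rad estimate. The pawl is in, and the fingers read about 10 N along the push.

```bash
python3 -c "
from bench import arm
print(arm.current_contact_force(),arm.hand_in())"
```

```text
the job is handed in; nothing more can be done
[-10.53170923   4.72881513   1.76466456] None
```

I handed the job in: the long pin stands home and released in the idler bore, and the fingers hold the tensioner arm past the click at about 0.556 rad (estimated from tool position) with about 10 N; no verdict came back.

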